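# Feed the culture dish through the gravity flap of the chute

## Robot

A 6-joint arm with a two-finger parallel gripper is mounted at the origin on a cart in front of the work surface, level with it; the furniture and walls round the work are solid. World frame = base frame: x ahead of the robot, y to its left, z up, the work surface at z = 0. Lengths are in m, angles in rad, forces in N, time in s.
With the tool pointing down it reaches from about 0.35 to 0.95 m from the base axis. Payload 17.4 kg.
Tool frame: the origin (TCP) lies midway between the tips of the shut fingers; the grasp point (between the pads) lies 19 mm behind it; z points along the fingers, y is the line along which they close (so a half turn about z gives the same grasp; the last joint's range is limited). The gripper opens to 93 mm and grips with 3 to 60 N. Pads are 15 mm wide; open, the fingers measure 128 mm over their backs; the gripper's body (75 mm by 188 mm) begins 65 mm behind the grasp point.
Start: joints at [-1.144, 0.116, 1.442, -0, 1.584, -0.038], TCP at [0.303, -0.603, 0.219] pointing down, gripper open.
Joint ranges: [-2.83, 2.83], [-0.83, 2.19], [0.07, 2.5], [-1.14, 4.28], [0.01, 3], [-2.97, 2.97]. Speed limits (rad/s): [1.89, 1.89, 2.22, 3.14, 3.14, 3.14].

## Interface

Orientations are given as a unit quaternion [w, x, y, z].
In Python, from plant import manip, kinematics, monitor, cams, finish_job gives the robot as it stands. The module is installed in compiled form; this text tells all that it offers. Calls block until the motion is done:
- manip.goto(position, orientation): joint-space move of the TCP to a pose.
- manip.servo_line(position, rotation=None, feed=0.15, stop_force=None): straight line of the TCP; rotation=None keeps the orientation; feed is the mean speed in m/s. With stop_force (N) it stops when the force on the tool has changed by that much, and returns True; else False.
- manip.movej(angles): joint-space move.
- manip.grip(opening, strength=None): finger opening in m; strength is the grip in N (None keeps the last); returns when the fingers have stopped.
- manip.pause(seconds).
- kinematics.inverse_kinematics(position, orientation): joint angles nearest the present ones, or None.
- monitor.get_obs(): the state.
- cams.read_camera(name): name is "side" or "top"; returns a dict with "img" (384x512x3 uint8, red, green, blue), "range_z" (384x512 float32, m along the optical axis (not along the pixel's ray), 0 where there is no reading), "fx", "fy", "cx", "cy" (pixels), "T" (4x4, takes a point from camera to world coordinates). Camera axes: x right, y down, z forward; pixel columns grow to the right and rows downward; lengths in m; the calibration is good to about 2 mm. A picture is of the moment at which its call begins.
A pose or a line that the arm cannot do raises manip.IKError and nothing moves.
- finish_job(): hands the job in; it is judged then, once.
The state is a dict: "t": time; "qpos": joint angles; "dq": joint speeds; "joint_efforts": joint torques, N m; "ee_pos": TCP position; "eef_rot": TCP orientation; "contact_force": force on the tool from outside, world axes, zero at the start; "wrist_torque": the same for the moment, N m; "grip_width": finger opening in m; "grip_force": force on a finger pad.
Only numpy, scipy, OpenCV 4.12 (cv2) and the standard library are available. Lean on these libraries where they do the work, as an engineer would, in place of code of your own. Each camera call takes 0.05 s, during which the arm holds its last target. There are 200 camera calls.

## Task

Push the small round culture dish that lies on the feed deck along the deck and through the hanging flap, until it slides down the chute and comes to rest, right way up, against the end stop, then draw back so that the flap swings shut behind it. Only push the dish, gently, with the fingers: do not pinch it or pick it up, and leave the other things on the deck and bench where they are.

Things in the scene. Friction and masses are not known exactly. Their poses are not given: they have to be found in the camera images.
- chute: Fixed sheet-aluminium feed chute on the bench, 309 mm long, 220 mm wide: flat deck, upright portal with flap, then sloping channel. Origin at bench level under the portal plane, on the centre line; x along the feed (deck to channel), y left of that, z up. Deck: x -180 to +2 mm, y +-107 mm, top 75 mm above the bench; lips 8 mm high at both sides, none at the rear.
- opening (a point): Middle of the portal opening's foot, on the deck's top (75 mm above the bench), on the centre line, at x = 0 of the chute; axes as the chute's. Portal: upright sheet at x -4 to 0, y +-110 mm, top edge 52 mm above the deck; opening 80 mm wide (y +-40), 42 mm high.
- chute_floor (a point): Point on the channel floor, on the centre line, 75 mm beyond the portal, 36 mm above the bench. Open polished channel, 80 mm wide, from x +2 sloping down 28 degrees to an upright stop at x 125 mm, 36 mm high; walls 24 mm above the slope. Slippery (friction 0.12): a dish whose centre is past the deck edge slides down by itself. At the stop the dish lies about 17 mm beyond this point.
- flap (a joint): Grey plastic gravity flap, 74 mm wide, 38 mm long, 20 g, hung from its top edge in the opening (hinge 42 mm above the deck, 3 mm beyond the portal plane). 0 rad = shut, grows as it swings away from the deck, to 1.4; it cannot swing outward. Falls shut by its weight, no spring or latch. The dish pushed against it lifts it to about 0.8.
- dish: Round flat culture dish with lid, 60 mm body diameter (63 mm over its label tab), 14 mm high, about 50 g, lying on the deck in front of the flap. Origin at the centre of its underside, z up.
- eraser: Bystander: eraser 19x42x12 mm (long along its own y), lying on the deck along one of the side lips. Origin at the centre of its underside.
- forceps: Bystander: slim steel forceps 9x113x10 mm (long along its own y), lying on the deck along the other side lip. Origin at its underside, near the middle.
- vial_a: Bystander: upright vial, 28 mm round, 113 mm high, on the bench beyond the chute. Origin at the centre of its underside.
- vial_b: Bystander: a second upright vial of the same size, on the bench beyond the chute. Origin at the centre of its underside.
- tape: Bystander: roll of narrow tape, 56 mm round, 12 mm high, lying flat on the bench left of the chute. Further left, at about x 0.55 to 0.75, y 0.35 to 0.60 m, stands a tall fixed microscope: pass above or on the robot's side of it. A rack of tubes and a hanging cable stand behind the chute, beyond x = 0.72 m. Origin at the centre of its underside.
Things that resemble listed ones, but are neither listed nor needed, are in the scene too. What is shaped like the dish but blue or pink is not meant.

How it is judged:
On the way:
1. the dish, still on the deck, has pushed the flap open (value of joint flap above 0.3 rad and x of dish in the frame of opening between -0.045 and 0.02 m), for 0.05 s.
At the end, for the whole second after the job is handed in: Flap shut (under 0.08 rad); dish at rest, right way up (tilt under 0.75 rad), in the channel: centre 80 to 125 mm beyond the portal, within 40 mm of the centre line, under 60 mm above the bench; eraser, forceps, vials, tape within 15 mm of their starts (value of joint flap below 0.08 rad and x of dish in the frame of chute between 0.08 and 0.125 m and y of dish in the frame of chute between -0.04 and 0.04 m and z of dish in the frame of chute below 0.06 m and angle between dish's own z axis and vertical below 0.75 rad and linear speed of dish below 0.02 m/s and distance of each of eraser, forceps, vial_a, vial_b, tape from where it was at the start of the episode below 0.015 m); the robot touches nothing.
It fails at once if the dish is lifted off the deck (its underside more than 8 mm above the deck) (z of dish in the frame of opening above 0.008 m).
It fails at once if the dish is turned over or stood on edge (angle between dish's own z axis and vertical above 0.9 rad).
It fails at once if the eraser, the forceps, a vial or the tape is shifted by more than 15 mm (distance of any of eraser, forceps, vial_a, vial_b, tape from where it was at the start of the episode above 0.015 m).
It fails at once if the fingers pinch, squeeze or press the dish with more than 10 N (contact force between the fingers and dish above 10 N).
It also fails if it takes over 42 s, if anything falls off the work surface, if the arm or the gripper's body presses on something with over 40 N, if the wrist force passes 120 N, or if a joint passes its speed limit or range.

## Working session

There is one attempt and no reset: what is moved stays moved. The work goes in short steps, each a Python script; the robot and the scene stay as the last script left them, time stands still between calls to the robot, and variables do not carry over. Pictures are saved under pics/ and viewed, at most 10 in all, crops included, and the job is handed in when it is done.

```bash
mkdir -p pics; cat > h.py <<'E'
import numpy as np, cv2
from plant import manip, kinematics, monitor, cams, finish_job
def cam(n):
    c=cams.read_camera(n); np.savez('/tmp/'+n+'.npz',**c); return c
def ray(c,u,v,z):
    d=c['T'][:3,:3]@np.array([(u-c['cx'])/c['fx'],(v-c['cy'])/c['fy'],1]); o=c['T'][:3,3]
    return o+d*(z-o[2])/d[2]
def cloud(c):
    v,u=np.mgrid[:384,:512]; Z=c['range_z']
    P=np.stack([(u-c['cx'])/c['fx']*Z,(v-c['cy'])/c['fy']*Z,Z],-1)
    return P@c['T'][:3,:3].T+c['T'][:3,3]
def proj(c,p):
    q=c['T'][:3,:3].T@(np.array(p)-c['T'][:3,3]); return c['fx']*q[0]/q[2]+c['cx'],c['fy']*q[1]/q[2]+c['cy']
E
python3 - <<'E'
from h import *
for n in('top','side'):
    c=cam(n); print(n,c['T'].round(3).tolist(),c['fx'])
    cv2.imwrite(f'pics/{n}0.png',cv2.resize(c['img'][:,:,::-1],(800,600)))
print(monitor.get_obs())
E
```

```text
top [[-0.003, -0.995, 0.103, 0.362], [-1.0, 0.003, -0.003, -0.077], [0.003, -0.103, -0.995, 1.314], [0.0, 0.0, 0.0, 1.0]] 483.92103791212776
side [[0.892, -0.208, 0.4, -0.069], [-0.451, -0.416, 0.79, -1.216], [0.002, -0.885, -0.465, 0.769], [0.0, 0.0, 0.0, 1.0]] 455.70883378642253
{'t': 0.1, 'qpos': array([-1.14382392e+00,  1.16408709e-01,  1.44216047e+00, -3.09872697e-05,
        1.58402764e+00, -3.77676533e-02]), 'dq': array([-0.00224172, -0.00112934, -0.00156609, -0.00194372,  0.00039772,
        0.00041519]), 'joint_efforts': array([ 5.14909425e-04, -7.22895956e+01, -6.23867512e+01,  7.79964100e-02,
        2.27459567e-02, -5.80895630e-05]), 'ee_pos': array([ 0.30245678, -0.60324195,  0.21802237]), 'eef_rot': array([-4.89608346e-04,  9.73123270e-01,  2.30284278e-01, -1.12290621e-04]), 'contact_force': array([ 0.53673423, -0.11106847, -0.18293012]), 'wrist_torque': array([-0.01178942,  0.03531866, -0.00075139]), 'grip_force': 0.0, 'grip_width': 0.09281548278075732}
```

View pics/top0.png

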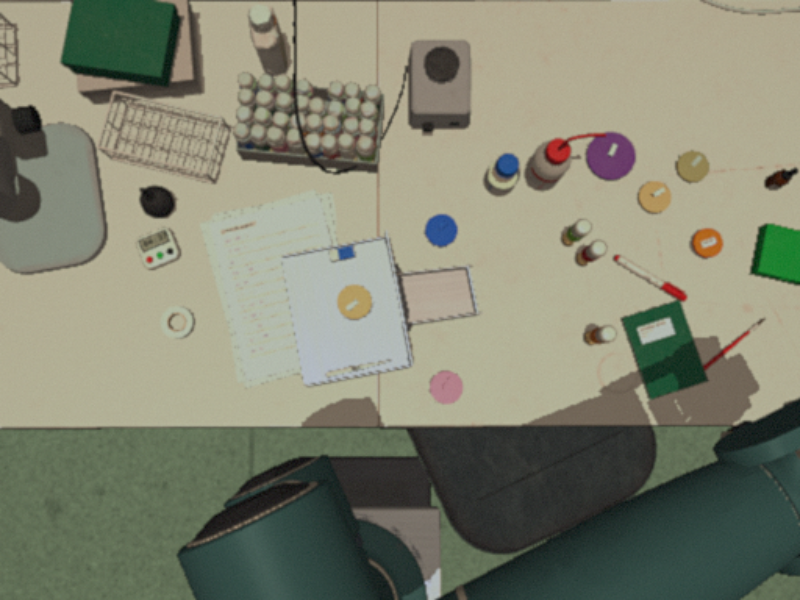

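View pics/side0.png

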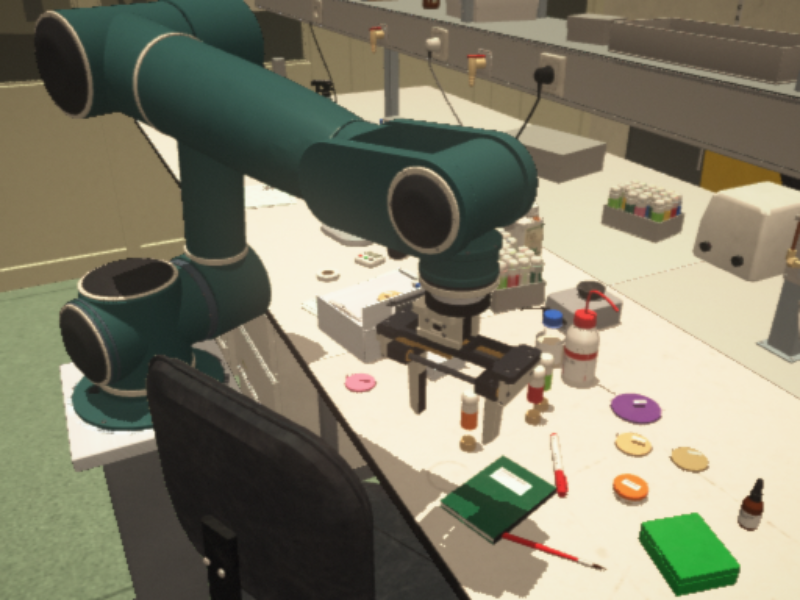

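The top view (800x600) shows the chute deck at about (347,310), feeding to the right (roughly world -y), with the portal at about x=400 and the channel at (440,295). The eraser is at (345,253) and the forceps at (355,368).

Things that could be taken for the dish:
- amber disc on the deck at (355,302)
- amber discs on the bench at (655,197) and (693,165)
- orange disc at (707,243)
- blue disc at (441,230)
- pink disc at (446,387)

I choose (355,302), the only one on the deck in front of the flap.

```bash
python3 - <<'E'
from h import *
c=dict(np.load('/tmp/top.npz')); P=cloud(c); z=P[:,:,2]
roi=np.zeros(z.shape,bool); roi[140:260,165:320]=True
m=(roi&(z>.066)&(z<.082)).astype(np.uint8)
m=cv2.morphologyEx(m,cv2.MORPH_OPEN,np.ones((3,3)))
n,l,s,_=cv2.connectedComponentsWithStats(m); k=1+s[1:,4].argmax(); print('deck',s[k], np.median(z[l==k]))
def rect(mask):
    r=cv2.minAreaRect(P[mask][:,:2].astype(np.float32)); print(np.round(r[0],4),np.round(r[1],4),r[2]); print(cv2.boxPoints(r).round(4).tolist())
rect((l==k)); 
pm=roi&(z>.112)&(z<.135); print('portal',pm.sum(), np.argwhere(pm).min(0),np.argwhere(pm).max(0))
rect(cv2.morphologyEx(pm.astype(np.uint8),cv2.MORPH_OPEN,np.ones((1,1)))>0)
hsv=cv2.cvtColor(c['img'],cv2.COLOR_RGB2HSV)
d=cv2.inRange(hsv,(10,60,80),(32,255,255)); d[:175]=0;d[215:]=0;d[:,:205]=0;d[:,245:]=0
cs=max(cv2.findContours(d,cv2.RETR_EXTERNAL,cv2.CHAIN_APPROX_NONE)[0],key=cv2.contourArea)
(u,v),r=cv2.minEnclosingCircle(cs); print('dish px',u,v,r,'area r',(cv2.contourArea(cs)/np.pi)**.5,'z',np.median(z[d>0]))
M=cv2.moments(cs); print(ray(c,M['m10']/M['m00'],M['m01']/M['m00'],.089),ray(c,u,v,.089))
cv2.imwrite('pics/crop1.png',cv2.resize(c['img'][140:260,165:320,::-1],None,fx=5,fy=5,interpolation=cv2.INTER_CUBIC))
E
```

```text
deck [ 180  152   82   94 5280] 0.07393951073490723
[ 0.4822 -0.0036] [0.2185 0.1777] 10.87539005279541
[[0.3582000136375427, 0.06300000101327896], [0.39169999957084656, -0.11150000244379044], [0.6062999963760376, -0.07020000368356705], [0.5727999806404114, 0.10429999977350235]]
portal 262 [147 246] [233 264]
[ 0.5    -0.0947] [0.2173 0.0147] 10.737690925598145
[[0.3919000029563904, -0.10769999772310257], [0.3946000039577484, -0.12219999730587006], [0.6080999970436096, -0.08169999718666077], [0.605400025844574, -0.06719999760389328]]
dish px 226.36170959472656 192.9574432373047 11.091812133789062 area r 10.54747861914092 z 0.07995550178142241
[ 0.49637308 -0.01930303  0.089     ] [ 0.4958549  -0.01907145  0.089     ]
```

View pics/crop1.png

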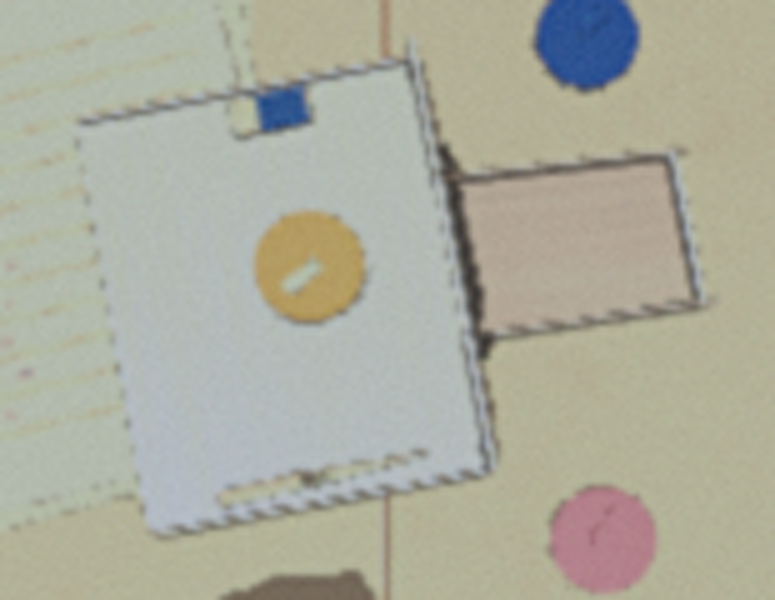

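The crop confirms the choice: an amber disc with a white label, centred at about (226,193) in the native image. In the chute frame it is at about x=-73 mm, y=+11 mm. The eraser and forceps lie along the side lips, clear of the path. I'll cradle the dish with two half-closed fingers and push, steering it to the centre line.

```bash
cat >> h.py <<'E'
from scipy.spatial.transform import Rotation as R
f=np.array([.189,-.982,0]); f/=np.linalg.norm(f); l=np.array([-f[1],f[0],0]); O=np.array([.4995,-.093,.0745])
W=lambda x,y,h: (O+x*f+y*l+[0,0,h])
ch=lambda p:(np.array(p)-O)@np.array([f,l,[0,0,1]]).T
def quat(s):
    y=s*l; z=np.array([0,0,-1.]); return R.from_matrix(np.stack([np.cross(y,z),y,z],1)).as_quat()[[3,0,1,2]]
E
python3 - <<'E'
from h import *
sol=[(np.abs(q-monitor.get_obs()['qpos']).max(),s) for s in(1,-1) if (q:=kinematics.inverse_kinematics(W(-.15,.011,.15),quat(s))) is not None]
print(sol); s=min(sol)[1]; np.save('/tmp/s.npy',s)
manip.grip(.034)
manip.goto(W(-.15,.011,.15),quat(s))
manip.servo_line(W(-.15,.011,.03),feed=.12)
print(manip.servo_line(W(-.15,.011,.007),feed=.04,stop_force=4))
o=monitor.get_obs(); print(o['t'],ch(o['ee_pos']),o['contact_force'],o['grip_width'])
for n in('top','side'): c=cam(n)
a=cv2.resize(dict(np.load('/tmp/top.npz'))['img'][140:260,165:325],(400,300)); b=cv2.resize(c['img'][150:270,180:340],(400,300))
cv2.imwrite('pics/a1.png',np.hstack([a,b])[:,:,::-1])
E
```

```text
[(np.float64(1.2076925058577634), 1)]
False
5.4667 [-0.14999754  0.0110451   0.00707451] [ 0.20272673 -0.52361526 -0.18563726] 0.03411250049577259
```

View pics/a1.png

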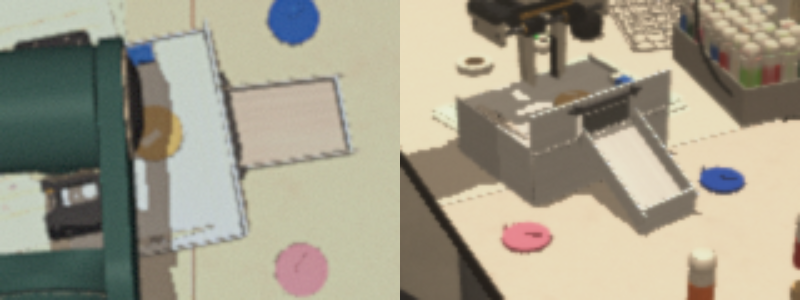

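The dish is undisturbed at (157,133) in the left panel, and the fingers stand on the deck behind it. Next I push and steer, stopping just before the flap to check.

```bash
python3 - <<'E'
from h import *
manip.servo_line(W(-.108,.011,.007),feed=.05)
print(manip.servo_line(W(-.068,0,.007),feed=.03,stop_force=6))
o=monitor.get_obs(); print(o['t'],ch(o['ee_pos']),o['contact_force'])
for n in('top','side'): c=cam(n)
t=dict(np.load('/tmp/top.npz'))
a=cv2.resize(t['img'][140:260,165:325],(400,300)); b=cv2.resize(c['img'][150:270,180:340],(400,300))
cv2.imwrite('pics/a2.png',np.hstack([a,b])[:,:,::-1])
E
```

```text
False
8.0917 [-6.80909163e-02  2.11691186e-05  6.99209300e-03] [-0.04221672 -0.56737713 -0.80808224]
```

View pics/a2.png

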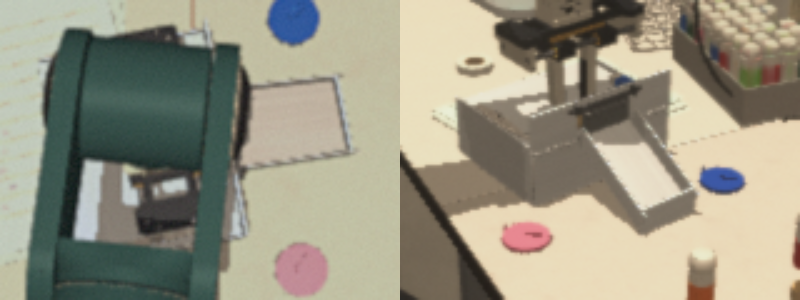

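The dish is hidden behind the portal and arm, and the fingers at (560,85) in the right panel are on the centre line with no unusual force. I'll push it on through the flap with a force guard.

```bash
python3 - <<'E'
from h import *
ims=[]
for x in(-.045,-.032,-.024):
    r=manip.servo_line(W(x,0,.007),feed=.025,stop_force=5)
    o=monitor.get_obs(); print(r,o['t'],ch(o['ee_pos']).round(4),o['contact_force'].round(2))
    c=cam('side'); ims.append(cv2.resize(c['img'][165:255,230:330],(266,240)))
    if r: break
cv2.imwrite('pics/a3.png',np.hstack(ims)[:,:,::-1])
E
```

```text
False 9.2583 [-0.0451 -0.      0.007 ] [-0.14  1.17 -0.17]
False 9.975 [-0.0319 -0.      0.007 ] [ 0.27 -0.14  0.66]
False 10.4917 [-0.0239 -0.      0.0069] [-0.4   0.8   0.76]
```

View pics/a3.png

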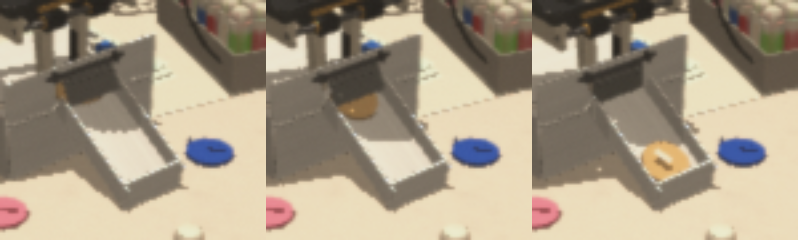

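The three frames show the dish lifting the flap, passing under it, and then lying label-up at (666,160) near the end stop with the flap shut. I'll withdraw and check.

```bash
python3 - <<'E'
from h import *
manip.servo_line(W(-.12,0,.007),feed=.08)
manip.servo_line(W(-.12,0,.16),feed=.12)
s=int(np.load('/tmp/s.npy'))
manip.servo_line(W(-.24,0,.17),feed=.15)
manip.pause(.5)
t=cam('top'); c=cam('side')
a=cv2.resize(t['img'][140:260,165:325],(400,300)); b=cv2.resize(c['img'][150:270,180:340],(400,300))
cv2.imwrite('pics/a4.png',np.hstack([a,b])[:,:,::-1])
for cc in(t,c):
    hsv=cv2.cvtColor(cc['img'],cv2.COLOR_RGB2HSV); d=cv2.inRange(hsv,(12,90,80),(30,255,255))
    for k in cv2.findContours(d,cv2.RETR_EXTERNAL,cv2.CHAIN_APPROX_NONE)[0]:
        if cv2.contourArea(k)>60:
            (u,v),r=cv2.minEnclosingCircle(k); p=ch(ray(cc,u,v,.04))
            if abs(p[0])<.2 and abs(p[1])<.1: print(u,v,r,p.round(4))
o=monitor.get_obs(); print(o['t'],o['contact_force'].round(2))
E
```

```text
289.73077392578125 187.1923065185547 10.3383150100708 [ 0.0933 -0.0011 -0.0345]
279.5 225.0 8.732224464416504 [ 0.1    -0.0067 -0.0345]
14.8667 [-1.21 -0.2  -0.05]
```

View pics/a4.png

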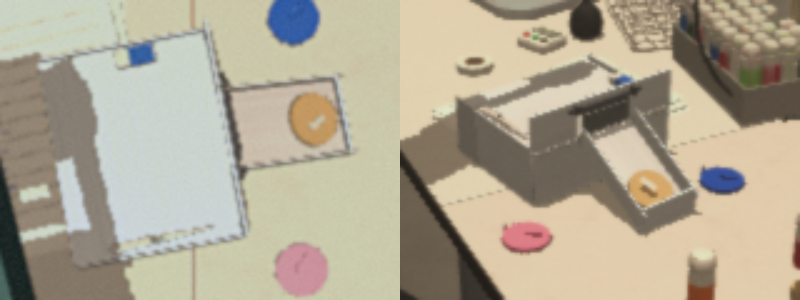

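The dish lies against the stop at (314,120) in the left panel, about x=93 mm and y=-1 mm in the chute frame. The flap is shut, the eraser and forceps are in place, and the arm is clear.

```bash
python3 -c "
from h import *
print(finish_job())"
```

```text
the job is handed in; nothing more can be done
None
```

I pushed the dish through the flap and handed the job in at about 15 s; the last pictures show the dish right way up against the end stop, the flap shut, the eraser and forceps in place and the arm clear, though the hand-in gave no verdict.

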